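# Wind the fixture open and hold up the block

## Robot

A 6-joint arm with a two-finger parallel gripper is mounted at the origin on a cart in front of the work surface, level with it; the furniture and walls round the work are solid. World frame = base frame: x ahead of the robot, y to its left, z up, the work surface at z = 0. Lengths are in m, angles in degrees, forces in N, time in s.
With the tool pointing down it reaches from about 0.35 to 0.875 m from the base axis. Payload 15.5 kg.
Tool frame: the origin (TCP) lies on the centre line of the jaws, within the pads' length; the fingertips stand 17 mm ahead of it and the grasp point (between the pads) lies 2 mm behind it; z points along the fingers, y is the line along which they close (so a half turn about z gives the same grasp; the last joint's range is limited). The gripper opens to 85 mm and grips with 20 to 120 N. Pads are 22 mm wide; open, the fingers measure 114 mm over their backs; the gripper's body (76 mm by 85 mm) begins 54 mm behind the grasp point. The pads swing forward as they close: fully open they stand 13 mm farther back than shut.
Start: joints at [-69.929, 28.281, 77.091, -0, 74.628, -5.472], TCP at [0.269, -0.564, 0.248] pointing down, gripper open.
Joint ranges: [-166.48, 166.48], [-47.26, 123.95], [12.59, 153.08], [-70.14, 250.14], [6.76, 159.57], [-176.63, 176.63]. Speed limits (degrees/s): [108.29, 108.29, 147.25, 172.46, 172.46, 172.46].

## Interface

Orientations are given as [roll, pitch, yaw] about the fixed x, y, z axes, in that order (R = Rz(yaw) Ry(pitch) Rx(roll)).
In Python, from plant import env gives the robot as it stands. The module is installed in compiled form; this text tells all that it offers.
- The arm moves only by the tool send_rows, never from a script. Its argument "steps" is a list of rows, each a list of 3 entries, a list of its own where there are three numbers: the turn, a rotation vector about the tool's x, y, z in rad, then the shift along the tool's x, y, z in m, then the finger opening in m, from 0 to 0.0854. A call has 1 to 20 rows; each row is the pose to reach, as a shift and turn from the pose commanded when the call began, along the tool's axes at that moment; what a row does not reach only later rows make up. A row lasts 1/12 s, in which the tool goes at most 41.7 mm and 7.16 degrees, less where a joint would pass 70% of its speed; a pose out of reach is approached as far as the arm can. A call with a gripper value outside its range is refused whole. The fingers move at their own pace and stop on an object; "newtons" is the grip in N (left out, the last holds). Time passes only in rows, so rows that repeat a pose let the fingers close. It gives the time, the measured TCP pose, the force, the opening and the grip force at its end, in the units of the state.
- env.sense(): the state, without advancing time (a new reading comes with each control period).
- env.camera(name): name is "side" or "top" or "wrist"; returns the picture (480x640x3 uint8, red, green, blue); there is no depth.
- env.camera_model(name): a dict with "mtx" (3x3 intrinsics, pixels), "extrinsics" (4x4, takes a point from world to camera coordinates). Camera axes: x right, y down, z forward; pixel columns grow to the right and rows downward; lengths in m; the calibration is good to about 2 mm. A picture is of the moment at which its call begins: read the wrist's pose just before it. camera_model takes no time and is no camera call; for the wrist camera it gives the pose at the moment of the call.
- env.sign_off(): hands the job in; it is judged then, once.
The state is a dict: "t": time; "q": joint angles; "qd": joint speeds; "joint_efforts": joint torques, N m; "ee_pos": TCP position; "tool_rot": TCP orientation; "wrist_force": force on the tool from outside, world axes, zero at the start; "moment": the same for the moment, N m; "width": finger opening in m; "gripper_force": force on a finger pad.
Only numpy, scipy, OpenCV 4.12 (cv2) and the standard library are available. Lean on these libraries where they do the work, as an engineer would, in place of code of your own. Each camera call takes 0.05 s, during which the arm holds its last target. There are 200 camera calls.

## Task

Wind the brass key of the clamping fixture clockwise (it takes several partial turns) to its stop, so that the yellow jaw is fully drawn back and stays so. Then lift the machined block out and hold it still and level in the gripper about 15 cm straight above its seat, and finish while holding it there: do not put it down or let it go. Leave the other things on the worktop where they are.

Things in the scene. Friction and masses are not known exactly. Their poses are not given: they have to be found in the camera images.
- seat (a point): Centre of the top of the fixture's steel seat (36 x 60 mm, top 30 mm above the worktop) that the block rests on; the fixture is screwed down. y runs along the fixture from seat to key, z up. Beyond the block's -y end a blue stop, 48 mm high; at its corners side lugs (36 mm high, 21 to 30 mm from the middle along y). Beside the block's middle lies only the base plate, 10 mm high.
- block_mid (a point): Machined steel block, 40 (its x) x 60 (its y) x 28 mm high, slot along its top, 0.11 to 0.23 kg; this point is its centre, half-way up, z up. It lies on the seat, its y along the fixture's y. Grasp it across its 40 mm width at the middle of its long sides.
- block: The same block; origin at the centre of its underside.
- fixture: Clamping fixture, dark base plate 84 (x) x 222 (y) x 10 mm; origin under its middle on the worktop. Seat centre at y = -55 mm, key axis at y = +60 mm, on a blue housing. The yellow jaw (top 68 mm above the worktop) stands at the key end of the block; its lip reaches up to 7 mm over the block and keeps it down. It draws back along +y, 5 mm per radian of the key.
- key_grip (a point): Brass winding key on the blue housing, upright axis: flat wing 50 mm wide (its x), 10 mm thick (its y), 30 mm high; point at the wing's centre on the axis, 92 mm above the worktop (wing from 77 to 107 mm; all else near it stays below 69 mm). Grip across the 10 mm. Its axes turn with it.
- key (a joint): Turn of the winding key, rad: 0 with the jaw fully closed, growing clockwise seen from above, stop at 3.0 (jaw fully open). The start lies between 0 and 0.5. A weak spring pulls it back but its brake holds it wherever it is let go; turning takes up to about 0.2 N m.
- screwdriver: Red-handled screwdriver, 31 x 201 x 27 mm, a bystander lying on the worktop; origin at the centre of its underside.
- pliers: Blue-handled pliers, 61 x 183 x 14 mm, a bystander lying on the worktop; origin at the centre of its underside.
- tape: Roll of black tape, 62 x 60 x 19 mm, a bystander lying on the worktop; origin at the centre of its underside.
- wrench: Adjustable wrench, 44 x 187 x 12 mm, a bystander lying on the worktop; origin at the centre of its underside.
- nut: Hexagon nut, 19 x 22 x 11 mm, a bystander lying on the worktop; origin at the centre of its underside.
- drills: Wooden stand with upright drill bits, 32 x 100 x 98 mm, a bystander lying on the worktop; origin at the centre of its underside.
- spanner: Combination spanner, 27 x 195 x 8 mm, a bystander lying on the worktop; origin at the centre of its underside.
Things that resemble listed ones, but are neither listed nor needed, are in the scene too. There is more than one size of the block; the job needs the middle-sized.

How it is judged:
By the outcome, as a careful person would: the job done as asked, in the order asked, and still so for the second after the job is handed in, while the arm keeps its last pose, push and grip.
It also fails if it takes over 69 s, if anything falls off the work surface, if the arm or the gripper's body presses on something with over 40 N, if the wrist force passes 120 N, or if a joint passes its speed limit or range.

## Working session

There is one attempt and no reset: what is moved stays moved. The work goes in short steps, Python scripts to look and compute and a tool call to move; the robot and the scene stay as the last step left them, time stands still between calls to the robot, and variables do not carry over. Pictures are saved under pics/ and viewed, at most 10 in all, crops included, and the job is handed in when it is done.

Besides the shell and the picture viewer there is one more tool, called by a JSON object that holds its "op" and its "data", one argument or row to a line. send_rows: Moves the arm, as the interface text tells. Its arguments: {"type":"object","properties":{"steps":{"type":"array"},"newtons":{"type":"number"}},"required":["steps"]}

```bash
mkdir -p pics; python3 - <<'E'
from plant import env
import cv2,numpy as np
ims=[]
for n in ("top","side"):
    im=env.camera(n)[:,:,::-1]; cv2.imwrite(f"pics/{n}0.png",im)
    m=env.camera_model(n); print(n,np.round(m["mtx"],1).tolist(),np.round(m["extrinsics"],4).tolist())
s=env.sense(); print({k:np.round(v,3).tolist() for k,v in s.items()})
E
```

```text
top [[436.8, 0.0, 315.5], [0.0, 436.8, 237.5], [0.0, 0.0, 1.0]] [[-0.0072, -1.0, 0.0002, 0.0199], [-0.9966, 0.0072, -0.0823, 0.5908], [0.0823, -0.0008, -0.9966, 1.1496], [0.0, 0.0, 0.0, 1.0]]
side [[497.9, 0.0, 322.7], [0.0, 497.9, 240.6], [0.0, 0.0, 1.0]] [[-0.4745, -0.8802, 0.0069, 0.2849], [-0.6886, 0.3664, -0.6258, 0.4322], [0.5483, -0.3017, -0.78, 0.9936], [0.0, 0.0, 0.0, 1.0]]
{'t': 0.1, 'q': [-69.931, 28.31, 77.125, -0.001, 74.63, -5.47], 'qd': [-0.043, -0.104, -0.062, 0.015, 0.002, 0.009], 'joint_efforts': [0.002, -88.359, -38.456, -0.0, 0.005, -0.0], 'ee_pos': [0.269, -0.564, 0.248], 'tool_rot': [-179.935, -0.005, 25.54], 'wrist_force': [0.367, -0.017, 0.157], 'moment': [0.011, -0.02, -0.03], 'gripper_force': 0.0, 'width': 0.086}
```

View pics/top0.png

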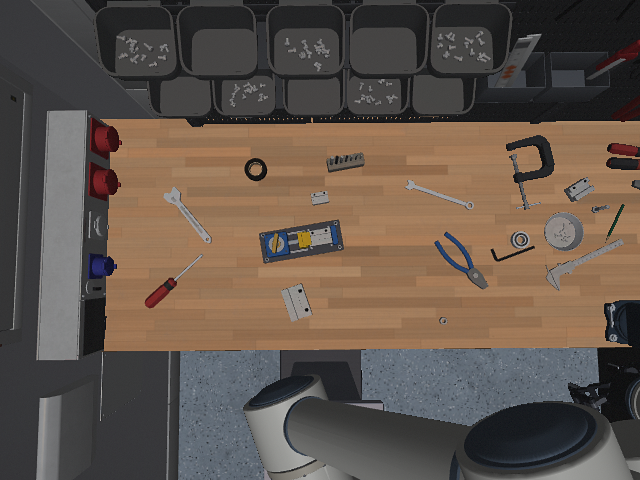

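View pics/side0.png

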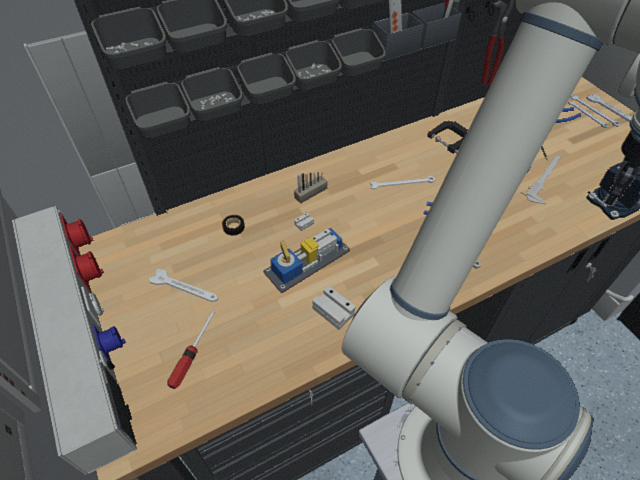

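Top view: the fixture is at (300,241), with its key at (277,243), yellow jaw at (305,240) and block at (322,236). Block look-alikes: small (319,198), large (296,302), another at (578,188). The middle-sized one is on the fixture seat. The side view agrees, with the key at (287,255). Next is a close crop.

```bash
python3 - <<'E'
import cv2,numpy as np
a=cv2.imread("pics/top0.png")[210:270,250:350]; b=cv2.imread("pics/side0.png")[220:295,255:355]
a=cv2.resize(a,None,fx=4,fy=4,interpolation=cv2.INTER_CUBIC)
b=cv2.resize(b,None,fx=4,fy=4,interpolation=cv2.INTER_CUBIC)
cv2.imwrite("pics/crop0.png",np.vstack([a,b]))
E
```

```text
(no output)
```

View pics/crop0.png

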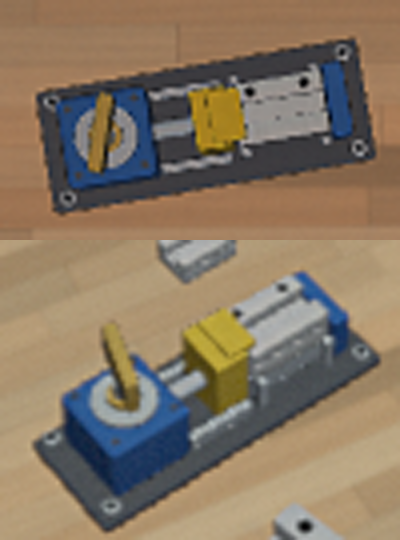

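The crop shows the middle-sized block on the seat under the yellow lip. The key wing lies roughly across the fixture, at about px (275,243). Next I work out the fixture pose from the plate corners at z = 10 mm.

```bash
cat > h.py <<'E'
import numpy as np,cv2
from scipy.spatial.transform import Rotation as R
def cast(m,px,z):
    K=m["mtx"];E=m["extrinsics"];Rm=E[:3,:3];c=-Rm.T@E[:3,3]
    d=(Rm.T@np.linalg.inv(K)@np.c_[np.atleast_2d(px),np.ones(len(np.atleast_2d(px)))].T).T
    return c+d*((z-c[2])/d[:,2])[:,None]
def proj(m,P):
    P=np.atleast_2d(P);X=P@m["extrinsics"][:3,:3].T+m["extrinsics"][:3,3];u=X@m["mtx"].T
    return u[:,:2]/u[:,2:]
def fit(P):  # corners: (-x,+y?) order TL,TR,BR,BL in the top image
    # key end left. fixture frame: y toward key
    L=np.array([[42,111],[42,-111],[-42,-111],[-42,111]])/1000.
    c=P[:,:2].mean(0);A=P[:,:2]-c
    th=np.arctan2((L[:,0]*A[:,1]-L[:,1]*A[:,0]).sum(),(L*A).sum())
    Q=np.array([[np.cos(th),-np.sin(th)],[np.sin(th),np.cos(th)]])
    res=A-L@Q.T
    return c,th,Q,res
def move(s,pos,yaw):
    "shift and rotvec in tool axes, tool pointing down with R=Rz(yaw)Rx(180)"
    T=R.from_euler('xyz',s["tool_rot"],degrees=True); G=R.from_euler('xyz',[180,0,yaw],degrees=True)
    return (T.inv()*G).as_rotvec().round(4), T.inv().apply(np.array(pos)-s["ee_pos"]).round(4)
E
python3 - <<'E'
from plant import env
from h import *
m=env.camera_model("top")
P=cast(m,[(259.25,233.25),(339,219.5),(344.25,249.25),(264,263.25)],.01)
c,th,Q,res=fit(P);print(P.round(3).tolist(),c,np.degrees(th),res.round(4).tolist())
for n,y in(("seat",-.055),("key",.06)): print(n,c+Q@[0,y])
w=env.camera_model("wrist");E=w["extrinsics"];print(np.round(E,3).tolist(),np.round(w["mtx"],1).tolist(),-E[:3,:3].T@E[:3,3])
s=env.sense()
print(move(s,[*(c+Q@[0,.06]),.30],0), move(s,[c[0],c[1],.30],np.degrees(th)))
E
```

```text
[[0.605, 0.169, 0.01], [0.641, -0.049, 0.01], [0.56, -0.062, 0.01], [0.523, 0.156, 0.01]] [0.58228086 0.05333328] 9.424677663030788 [[-0.0005, -0.001], [-0.0008, 0.0004], [0.0007, 0.0009], [0.0006, -0.0004]]
seat [ 0.59128716 -0.00092431]
key [0.57245581 0.11252339]
[[0.431, -0.902, -0.001, -0.624], [-0.868, -0.415, 0.272, -0.034], [-0.246, -0.117, -0.962, 0.378], [0.0, 0.0, 0.0, 1.0]] [[356.3, 0.0, 325.2], [0.0, 356.3, 243.4], [0.0, 0.0, 1.0]] [ 0.33247276 -0.53290319  0.37233305]
(array([-1.100e-03,  2.000e-04,  4.457e-01]), array([ 0.565 , -0.4795, -0.0516])) (array([-1.100e-03,  1.000e-04,  2.813e-01]), array([ 0.5483, -0.4218, -0.0517]))
```

{"op": "send_rows", "data": {
  "steps": [
    [[0,0,-2.59],[0.59,-0.42,0.028],0.085],
    [[0,0,-2.59],[0.59,-0.42,0.028],0.085],
    [[0,0,-2.59],[0.59,-0.42,0.028],0.085],
    [[0,0,-2.59],[0.59,-0.42,0.028],0.085],
    [[0,0,-2.59],[0.59,-0.42,0.028],0.085],
    [[0,0,-2.59],[0.59,-0.42,0.028],0.085],
    [[0,0,-2.59],[0.59,-0.42,0.028],0.085],
    [[0,0,-2.59],[0.59,-0.42,0.028],0.085],
    [[0,0,-2.59],[0.59,-0.42,0.028],0.085],
    [[0,0,-2.59],[0.59,-0.42,0.028],0.085],
    [[0,0,-2.59],[0.59,-0.42,0.028],0.085],
    [[0,0,-2.59],[0.59,-0.42,0.028],0.085],
    [[0,0,-2.59],[0.59,-0.42,0.028],0.085],
    [[0,0,-2.59],[0.59,-0.42,0.028],0.085],
    [[0,0,-2.59],[0.59,-0.42,0.028],0.085],
    [[0,0,-2.59],[0.59,-0.42,0.028],0.085],
    [[0,0,-2.59],[0.59,-0.42,0.028],0.085],
    [[0,0,-2.59],[0.59,-0.42,0.028],0.085],
    [[0,0,-2.59],[0.59,-0.42,0.028],0.085],
    [[0,0,-2.59],[0.59,-0.42,0.028],0.085]
  ]
}}

```text
t: 1.77
ee_pos: [0.6209, 0.0709, 0.2196]
tool_rot: [-180.0, -0.1, 169.3]
wrist_force: [-0.1, -0.6, -0.1]
width: 0.0848
gripper_force: 0.0
```

{"op": "send_rows", "data": {
  "steps": [
    [[0,0,-0.09],[0,0,0],0.085],
    [[0,0,-0.09],[0,0,0],0.085],
    [[0,0,-0.09],[0,0,0],0.085]
  ]
}}

```text
t: 2.02
ee_pos: [0.6206, 0.0694, 0.22]
tool_rot: [-180.0, -0.0, 173.8]
wrist_force: [0.7, -0.1, -0.1]
width: 0.0852
gripper_force: 0.0
```

```bash
python3 - <<'E'
from plant import env
import numpy as np,cv2,pickle
s=env.sense();m=env.camera_model("wrist")
im=env.camera("wrist")[:,:,::-1];cv2.imwrite("pics/w1.png",im);pickle.dump((s,m),open("w1.pkl","wb"))
print(s["t"],s["ee_pos"],s["tool_rot"],s["q"])
E
```

```text
2.0167 [0.62056318 0.06942246 0.22000679] [-1.79996386e+02 -3.33679470e-02  1.73759123e+02] [ 9.05840844e-01  2.97824993e+01  7.91542892e+01  5.98000837e-04
  7.10967698e+01 -8.28534770e+01]
```

View pics/w1.png

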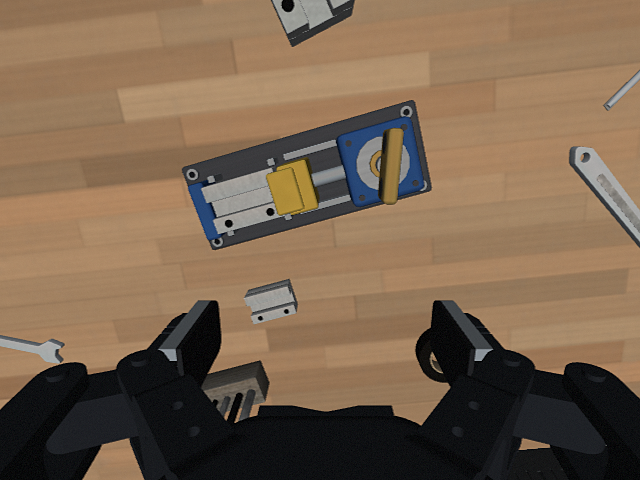

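The wrist view shows the whole fixture. Plate corners are at (415,100), (182,168), (215,249) and (432,190), and the wing runs from about (395,130) to (390,203). I refine by mask.

```bash
python3 - <<'E'
from h import *
import pickle
s,m=pickle.load(open("w1.pkl","rb"))
im=cv2.imread("pics/w1.png");g=cv2.cvtColor(im,cv2.COLOR_BGR2GRAY)
P=cast(m,[(432,190),(215,249),(182,168),(415,100)],.01)
c,th,Q,res=fit(P);print(c,np.degrees(th),res.round(4).tolist())
seat=c+Q@[0,-.055];key=c+Q@[0,.06];print("seat",seat,"key",key)
hsv=cv2.cvtColor(im,cv2.COLOR_BGR2HSV);print(hsv[160,393],hsv[130,394],hsv[185,290])
roi=np.zeros_like(g);roi[105:215,340:425]=1
k=cv2.inRange(hsv,(12,110,90),(32,255,255))*roi
cs,_=cv2.findContours(k,0,1);cc=max(cs,key=cv2.contourArea)
print(cv2.boundingRect(cc),cv2.minAreaRect(cc))
# top-face ridge: predicted for angle a
for a in (-10,-5,0,5,10):
    d=np.array([np.cos(np.radians(a)),np.sin(np.radians(a))])*.025;n=np.array([-d[1],d[0]])/5
    print(a,[proj(m,[*(key+e),z])[0].round(0).tolist() for z in(.107,.077) for e in(d+n,d-n,-d-n,-d+n)])
cv2.imwrite("pics/kc.png",cv2.resize(im[95:255,175:440],None,fx=3,fy=3,interpolation=cv2.INTER_CUBIC))
E
```

```text
[0.58333457 0.05921131] 9.32285622425988 [[-0.0007, -0.0028], [-0.002, 0.0031], [0.0009, 0.0015], [0.0017, -0.0018]]
seat [0.59224443 0.00493779] key [0.57361472 0.11841878]
[ 18 145 155] [ 20 144 151] [ 21 170 179]
(383, 128, 21, 77) ((392.62615966796875, 165.71731567382812), (14.242742538452148, 76.32022094726562), 5.617580890655518)
-10 [[393.0, 207.0], [378.0, 206.0], [387.0, 128.0], [402.0, 129.0], [386.0, 200.0], [373.0, 199.0], [380.0, 130.0], [394.0, 131.0]]
-5 [[397.0, 206.0], [382.0, 207.0], [383.0, 129.0], [399.0, 128.0], [389.0, 199.0], [376.0, 200.0], [377.0, 130.0], [391.0, 130.0]]
0 [[400.0, 205.0], [385.0, 207.0], [380.0, 130.0], [396.0, 128.0], [392.0, 199.0], [379.0, 200.0], [374.0, 131.0], [388.0, 129.0]]
5 [[403.0, 204.0], [388.0, 207.0], [377.0, 131.0], [392.0, 128.0], [395.0, 198.0], [381.0, 200.0], [371.0, 132.0], [385.0, 129.0]]
10 [[406.0, 203.0], [392.0, 207.0], [373.0, 132.0], [389.0, 128.0], [397.0, 196.0], [384.0, 200.0], [368.0, 134.0], [381.0, 129.0]]
```

View pics/kc.png

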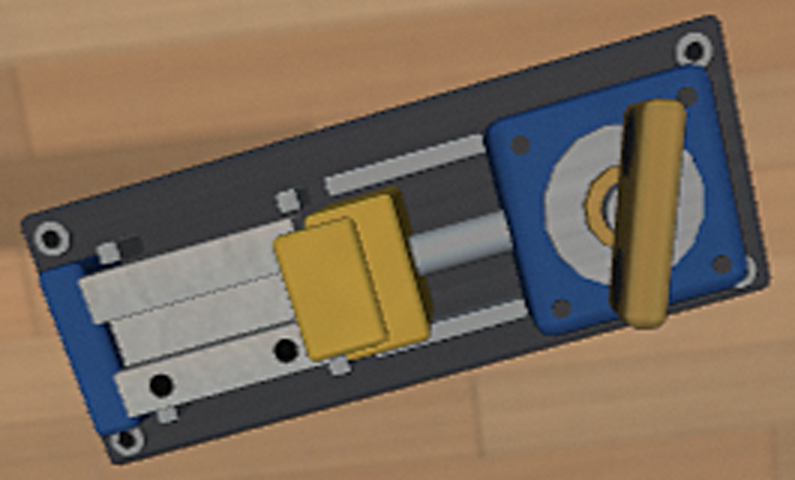

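```bash
python3 - <<'E'
from plant import env
from h import *
import pickle
s,mw=pickle.load(open("w1.pkl","rb"));mt=env.camera_model("top");ms=env.camera_model("side")
rois={"top0":(mt,232,256,265,290),"side0":(ms,236,272,275,295),"w1":(mw,105,215,340,425)}
for n,(m,a,b,c,d) in rois.items():
    hsv=cv2.cvtColor(cv2.imread(f"pics/{n}.png"),cv2.COLOR_BGR2HSV)
    k=cv2.inRange(hsv,(12,110,80),(32,255,255));r=np.zeros_like(k);r[a:b,c:d]=1;k*=r
    nn,lab,st,ce=cv2.connectedComponentsWithStats(k);i=1+st[1:,4].argmax()
    cc=cv2.findContours((lab==i).astype('u1'),0,1)[0][0]
    print(n,st[i],ce[i],cv2.minAreaRect(cc),cast(m,[ce[i]],.1)[0].round(4))
    # silhouette prediction for candidate centre with full wing box
    best=[]
    for yaw in(-8,):
      for ctr in((.5725,.1125),(.5736,.1184),(.573,.1155)):
        d=np.array([np.cos(np.radians(yaw)),np.sin(np.radians(yaw))])*.025;e=np.array([-d[1],d[0]])/5
        p=proj(m,[[*(np.array(ctr)+x),z] for z in(.077,.107) for x in(d+e,d-e,-d-e,-d+e)])
        h=cv2.convexHull(p.astype('f4'));M=cv2.moments(h);print("  ",ctr,p.min(0).round(1),p.max(0).round(1),round(M["m10"]/M["m00"],1),round(M["m01"]/M["m00"],1))
    if n!="w1":continue
    print(cast(m,[(392.6,165.7)],.107))
E
```

```text
top0 [272 233   6  20  71] [274.45070423 242.71830986] ((274.18780517578125, 242.5288848876953), (4.181572437286377, 19.08317756652832), 8.746162414550781) [0.5724 0.1189 0.1   ]
   (0.5725, 0.1125) [273.4 232.3] [281.1 253.2] 277.3 242.8
   (0.5736, 0.1184) [271.  231.9] [278.8 252.8] 274.9 242.4
   (0.573, 0.1155) [272.2 232.1] [279.9 253. ] 276.1 242.6
side0 [281 241   9  21  91] [284.73626374 251.30769231] ((284.8441162109375, 250.97352600097656), (20.477964401245117, 7.0560784339904785), 85.60128784179688) [0.5649 0.1228 0.1   ]
   (0.5725, 0.1125) [282.  237.5] [292.8 261.6] 287.5 249.6
   (0.5736, 0.1184) [279.6 238.1] [290.4 262.2] 285.0 250.2
   (0.573, 0.1155) [280.7 237.8] [291.6 262. ] 286.2 249.9
w1 [ 383  128   21   77 1054] [392.62523719 165.55882353] ((392.6033935546875, 165.9146270751953), (14.458388328552246, 76.7005615234375), 5.44033145904541) [0.5724 0.1214 0.1   ]
   (0.5725, 0.1125) [365.9 127.5] [391.7 206. ] 378.5 166.0
   (0.5736, 0.1184) [373.9 128.3] [401.1 206.7] 387.1 166.7
   (0.573, 0.1155) [370.  127.8] [396.5 206.2] 382.9 166.3
[[0.57191248 0.12013711 0.107     ]]
```

{"op": "send_rows", "data": {
  "steps": [
    [[0,0,0.052],[0.053,0.0447,0.03],0.06],
    [[0,0,0.052],[0.053,0.0447,0.06],0.06],
    [[0,0,0.052],[0.053,0.0447,0.08],0.06],
    [[0,0,0.052],[0.053,0.0447,0.08],0.06],
    [[0,0,0.052],[0.053,0.0447,0.08],0.06],
    [[0,0,0.052],[0.053,0.0447,0.08],0.06]
  ]
}}

```text
t: 2.57
ee_pos: [0.5742, 0.119, 0.1418]
tool_rot: [180.0, 0.1, 170.9]
wrist_force: [0.1, -0.5, 0.8]
width: 0.0603
gripper_force: 0.0
```

```bash
python3 - <<'E'
from plant import env
from h import *
import pickle
s=env.sense();m=env.camera_model("wrist")
im=env.camera("wrist")[:,:,::-1];cv2.imwrite("pics/w2.png",im);pickle.dump((s,m),open("w2.pkl","wb"))
print(s["t"],s["ee_pos"],s["tool_rot"],s["q"][5])
hsv=cv2.cvtColor(im,cv2.COLOR_BGR2HSV);k=cv2.inRange(hsv,(12,110,80),(32,255,255))
nn,lab,st,ce=cv2.connectedComponentsWithStats(k)
for i in range(1,nn):
    if st[i,4]>300:
        cc=cv2.findContours((lab==i).astype('u1'),0,1)[0][0]
        print(st[i],ce[i].round(1),cv2.minAreaRect(cc))
print(proj(m,[*s["ee_pos"][:2],.107]))
E
```

```text
2.5667 [0.5742347  0.11900911 0.14175725] [1.79980227e+02 1.11083291e-01 1.70869495e+02] -74.98265012272232
[   84   132   387    98 11238] [271.6 180.4] ((278.29730224609375, 181.28379821777344), (37.811767578125, 393.0779724121094), 80.53767395019531)
[ 308  229   36  102 2100] [325.7 277.9] ((325.5, 279.5), (101.0, 35.0), 90.0)
[ 177  237   66   90 2873] [209.3 282.2] ((216.91078186035156, 278.1061706542969), (51.892337799072266, 92.21382141113281), 48.179832458496094)
[   0  263  104   49 3103] [ 49.3 287.3] ((50.48384475708008, 286.74017333984375), (37.0763053894043, 106.41289520263672), 82.5394287109375)
[ 466  440   67   40 1657] [496.4 461. ] ((499.0, 459.5), (39.0, 66.0), 90.0)
[[322.81287097 289.84962108]]
```

View pics/w2.png

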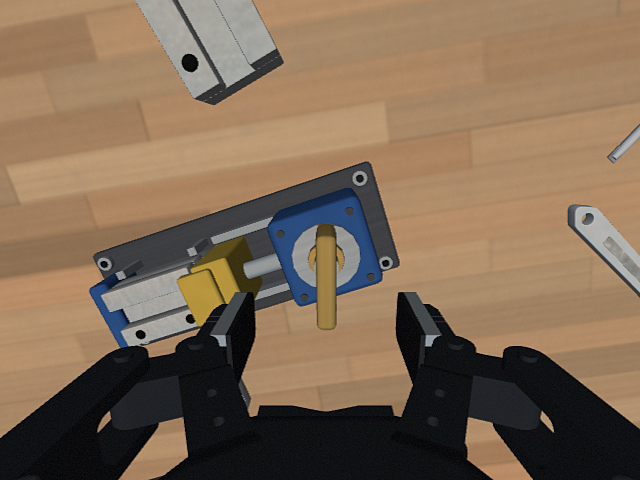

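The wing is centred between the fingertips: wing at column 326, fingertip edges at 255 and 397. It is aligned in yaw. I check the offset along the wing, then descend.

```bash
python3 - <<'E'
from h import *
import pickle
s,m=pickle.load(open("w2.pkl","rb"))
T=R.from_euler('xyz',s["tool_rot"],degrees=True)
for o in(0,.002,.004,.006):
    P=[s["ee_pos"]+T.apply([x+o,0,s["ee_pos"][2]-z]) for x in(.025,-.025) for z in(.077,.107)]
    print(o,proj(m,P).round(0).tolist())
E
```

```text
0 [[323.0, 225.0], [323.0, 240.0], [323.0, 309.0], [323.0, 336.0]]
0.002 [[323.0, 222.0], [323.0, 236.0], [323.0, 306.0], [323.0, 333.0]]
0.004 [[323.0, 218.0], [323.0, 232.0], [323.0, 303.0], [323.0, 329.0]]
0.006 [[323.0, 215.0], [323.0, 227.0], [323.0, 300.0], [323.0, 325.0]]
```

{"op": "send_rows", "data": {
  "steps": [
    [[0,0,0],[0.001,0,0.02],0.06],
    [[0,0,0],[0.001,0,0.044],0.06],
    [[0,0,0],[0.001,0,0.044],0.06],
    [[0,0,0],[0.001,0,0.044],0.06],
    [[0,0,0],[0.001,0,0.044],0.04],
    [[0,0,0],[0.001,0,0.044],0.0],
    [[0,0,0],[0.001,0,0.044],0.0],
    [[0,0,0],[0.001,0,0.044],0.0],
    [[0,0,0],[0.001,0,0.044],0.0],
    [[0,0,0],[0.001,0,0.044],0.0],
    [[0,0,0],[0.001,0,0.044],0.0],
    [[0,0,0],[0.001,0,0.044],0.0]
  ],
  "newtons": 40
}}

```text
t: 3.62
ee_pos: [0.5722, 0.1197, 0.0972]
tool_rot: [180.0, 0.1, 171.0]
wrist_force: [-1.2, -0.5, 8.8]
width: 0.0094
gripper_force: 44.6
```

```bash
python3 - <<'E'
from plant import env
s=env.sense();print(s)
E
```

```text
{'t': 3.6167, 'q': array([ 5.96464170e+00,  3.55307110e+01,  9.17720101e+01, -4.14758883e-03,
        5.26170830e+01, -7.50009981e+01]), 'qd': array([-0.01099488, -0.04289375,  0.0311826 , -0.02818813, -0.02402767,
        0.02658425]), 'joint_efforts': array([ 3.31613541e-03, -8.23257637e+01, -2.52675641e+01,  1.19976145e-01,
       -4.78588399e-01,  7.94249796e-02]), 'ee_pos': array([0.57224787, 0.11969466, 0.09723923]), 'tool_rot': array([1.79982432e+02, 7.83173112e-02, 1.70968144e+02]), 'wrist_force': array([-1.23174644, -0.51881161,  8.8393396 ]), 'moment': array([-0.0522849 ,  0.24055259,  0.09980301]), 'gripper_force': 44.56509467214346, 'width': 0.009395142622177976}
```

{"op": "send_rows", "data": {
  "steps": [
    [[0,0,0.05],[0,0,0],0],
    [[0,0,0.1],[0,0,0],0],
    [[0,0,0.15],[0,0,0],0],
    [[0,0,0.2],[0,0,0],0],
    [[0,0,0.25],[0,0,0],0],
    [[0,0,0.3],[0,0,0],0],
    [[0,0,0.35],[0,0,0],0],
    [[0,0,0.4],[0,0,0],0],
    [[0,0,0.45],[0,0,0],0],
    [[0,0,0.5],[0,0,0],0],
    [[0,0,0.5],[0,0,0],0]
  ]
}}

```text
t: 4.53
ee_pos: [0.5723, 0.1197, 0.0973]
tool_rot: [179.9, 0.1, 142.1]
wrist_force: [-1.1, -1.5, 10.0]
width: 0.0093
gripper_force: 44.5
```

```bash
python3 -c "
from plant import env
s=env.sense();print(s['moment'],s['wrist_force'],s['ee_pos'],s['q'][5])"
```

```text
[-0.22152332  0.25366982 -0.12858516] [-1.13485725 -1.498892   10.01745495] [0.57226334 0.11968138 0.09726352] -46.15069735485559
```

Turning works with low forces, so I continue.

{"op": "send_rows", "data": {
  "steps": [
    [[0,0,0.06],[0,0,0],0],
    [[0,0,0.12],[0,0,0],0],
    [[0,0,0.18],[0,0,0],0],
    [[0,0,0.24],[0,0,0],0],
    [[0,0,0.3],[0,0,0],0],
    [[0,0,0.36],[0,0,0],0],
    [[0,0,0.42],[0,0,0],0],
    [[0,0,0.48],[0,0,0],0],
    [[0,0,0.54],[0,0,0],0],
    [[0,0,0.6],[0,0,0],0],
    [[0,0,0.66],[0,0,0],0],
    [[0,0,0.72],[0,0,0],0],
    [[0,0,0.78],[0,0,0],0],
    [[0,0,0.84],[0,0,0],0],
    [[0,0,0.9],[0,0,0],0],
    [[0,0,0.96],[0,0,0],0],
    [[0,0,1.02],[0,0,0],0],
    [[0,0,1.08],[0,0,0],0],
    [[0,0,1.14],[0,0,0],0],
    [[0,0,1.2],[0,0,0],0]
  ]
}}

```text
t: 6.2
ee_pos: [0.5722, 0.1196, 0.0972]
tool_rot: [179.9, -0.0, 73.4]
wrist_force: [-2.0, -1.5, 9.5]
width: 0.0091
gripper_force: 44.6
```

{"op": "send_rows", "data": {
  "steps": [
    [[0,0,0.06],[0,0,0],0],
    [[0,0,0.12],[0,0,0],0],
    [[0,0,0.18],[0,0,0],0],
    [[0,0,0.24],[0,0,0],0],
    [[0,0,0.3],[0,0,0],0],
    [[0,0,0.36],[0,0,0],0],
    [[0,0,0.42],[0,0,0],0],
    [[0,0,0.48],[0,0,0],0],
    [[0,0,0.54],[0,0,0],0],
    [[0,0,0.6],[0,0,0],0],
    [[0,0,0.66],[0,0,0],0],
    [[0,0,0.72],[0,0,0],0],
    [[0,0,0.76],[0,0,0],0],
    [[0,0,0.8],[0,0,0],0],
    [[0,0,0.8],[0,0,0],0]
  ]
}}

```text
t: 7.45
ee_pos: [0.5721, 0.1197, 0.0972]
tool_rot: [180.0, -0.1, 27.6]
wrist_force: [-2.4, -0.8, 11.2]
width: 0.0093
gripper_force: 44.6
```

```bash
python3 -c "
from plant import env
s=env.sense();print(s['moment'],s['wrist_force'],s['ee_pos'],s['q'][5])"
```

```text
[-0.11172882  0.37841595 -0.04165418] [-2.35099289 -0.81663661 11.156588  ] [0.57211838 0.11968481 0.09724903] 68.40010469045278
```

{"op": "send_rows", "data": {
  "steps": [
    [[0,0,0.03],[0,0,0],0],
    [[0,0,0.06],[0,0,0],0],
    [[0,0,0.09],[0,0,0],0],
    [[0,0,0.12],[0,0,0],0],
    [[0,0,0.15],[0,0,0],0],
    [[0,0,0.15],[0,0,0],0]
  ]
}}

```text
t: 7.95
ee_pos: [0.5721, 0.1197, 0.0973]
tool_rot: [180.0, -0.1, 19.0]
wrist_force: [-2.6, -0.2, 9.7]
width: 0.0094
gripper_force: 44.6
```

```bash
python3 -c "
from plant import env
s=env.sense();print(s['moment'],s['wrist_force'],s['ee_pos'],s['q'][5],s['joint_efforts'][5])"
```

```text
[-0.05718126  0.38527383 -0.00835881] [-2.56764158 -0.20719669  9.65041301] [0.57212406 0.11968761 0.09725331] 76.95103627525872 1.091988980770111
```

{"op": "send_rows", "data": {
  "steps": [
    [[0,0,0.02],[0,0,0],0],
    [[0,0,0.04],[0,0,0],0],
    [[0,0,0.06],[0,0,0],0],
    [[0,0,0.06],[0,0,0],0]
  ]
}}

```text
t: 8.28
ee_pos: [0.5721, 0.1197, 0.0973]
tool_rot: [180.0, -0.1, 15.7]
wrist_force: [-1.7, -1.0, 10.0]
width: 0.0093
gripper_force: 47.7
```

```bash
python3 -c "
from plant import env
s=env.sense();print(s['moment'],s['wrist_force'],s['ee_pos'],s['q'][5],s['joint_efforts'][5])"
```

```text
[-0.13574232  0.3463729   0.67749932] [-1.67178232 -1.03354275 10.03354245] [0.57213935 0.11968018 0.09727204] 80.32993198120194 1.429867073893547
```

{"op": "send_rows", "data": {
  "steps": [
    [[0,0,0.02],[0,0,0],0],
    [[0,0,0.02],[0,0,0],0],
    [[0,0,0.0],[0,0,0],0],
    [[0,0,-0.01],[0,0,0],0.0],
    [[0,0,-0.01],[0,0,0],0.05],
    [[0,0,-0.01],[0,0,0],0.05],
    [[0,0,-0.01],[0,0,0],0.05],
    [[0,0,-0.01],[0,0,0],0.05],
    [[0,0,-0.01],[0,0,-0.03],0.05],
    [[0,0,-0.01],[0,0,-0.06],0.06],
    [[0,0,-0.01],[0,0,-0.1],0.06],
    [[0,0,-0.01],[0,0,-0.13],0.06],
    [[0,0,-0.01],[0,0,-0.13],0.06]
  ]
}}

```text
t: 9.37
ee_pos: [0.5743, 0.12, 0.2324]
tool_rot: [179.9, -0.5, 16.3]
wrist_force: [1.2, 0.5, 0.6]
width: 0.0602
gripper_force: 0.0
```

```bash
python3 - <<'E'
from plant import env
from h import *
s=env.sense();print(s['t'],s['wrist_force'])
print(move(s,[.5908,.006,.20],99.4))
E
```

```text
9.3667 [1.22337803 0.46046572 0.55160411]
(array([ 0.0076, -0.006 , -1.4511]), array([-0.0163,  0.114 ,  0.0324]))
```

{"op": "send_rows", "data": {
  "steps": [
    [[0,0,-1.45],[-0.016,0.114,0.027],0.06],
    [[0,0,-1.45],[-0.016,0.114,0.027],0.06],
    [[0,0,-1.45],[-0.016,0.114,0.027],0.06],
    [[0,0,-1.45],[-0.016,0.114,0.027],0.06],
    [[0,0,-1.45],[-0.016,0.114,0.027],0.06],
    [[0,0,-1.45],[-0.016,0.114,0.027],0.06],
    [[0,0,-1.45],[-0.016,0.114,0.027],0.06],
    [[0,0,-1.45],[-0.016,0.114,0.027],0.06],
    [[0,0,-1.45],[-0.016,0.114,0.027],0.06],
    [[0,0,-1.45],[-0.016,0.114,0.027],0.06],
    [[0,0,-1.45],[-0.016,0.114,0.027],0.06],
    [[0,0,-1.45],[-0.016,0.114,0.027],0.06],
    [[0,0,-1.45],[-0.016,0.114,0.027],0.06],
    [[0,0,-1.45],[-0.016,0.114,0.027],0.06],
    [[0,0,-1.45],[-0.016,0.114,0.027],0.06],
    [[0,0,-1.45],[-0.016,0.114,0.027],0.06],
    [[0,0,-1.45],[-0.016,0.114,0.027],0.06]
  ]
}}

```text
t: 10.78
ee_pos: [0.5883, 0.0057, 0.1993]
tool_rot: [180.0, -0.0, 99.2]
wrist_force: [-0.1, 0.2, 0.1]
width: 0.0602
gripper_force: 0.0
```

```bash
python3 - <<'E'
from plant import env
from h import *
import pickle
s=env.sense();m=env.camera_model("wrist")
im=env.camera("wrist")[:,:,::-1];cv2.imwrite("pics/w3.png",im);pickle.dump((s,m),open("w3.pkl","wb"))
print(s["t"],s["ee_pos"],s["tool_rot"],s["q"][5], proj(m,[*s["ee_pos"][:2],.058]))
E
```

```text
10.7833 [0.58833171 0.00572244 0.1992595 ] [ 1.79999845e+02 -1.05333642e-03  9.92302878e+01] -14.488018978407808 [[323.97873171 236.76286354]]
```

View pics/w3.png

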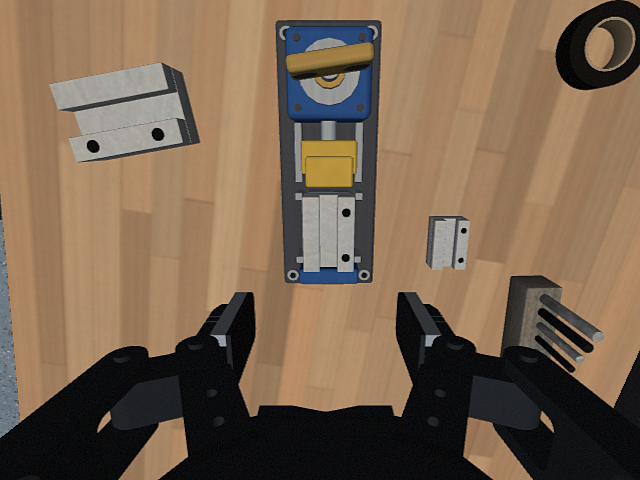

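The jaw is drawn back: lip edge at row 187, block top starting at row 194, so the block is free. The block's top face spans about (302–355, 194–271), centred between the fingers. I measure it precisely.

```bash
python3 - <<'E'
from h import *
import pickle
s,m=pickle.load(open("w3.pkl","rb"));im=cv2.imread("pics/w3.png")
hsv=cv2.cvtColor(im,cv2.COLOR_BGR2HSV).astype(int);k=((hsv[...,1]<40)&(hsv[...,2]>110)).astype('u1')
r=k[190:276,295:362];print("cols",295+np.where(r[15:65].mean(0)>.5)[0][[0,-1]]);print("rows",190+np.where(r[:,10:25].mean(1)>.5)[0][[0,-1]],190+np.where(r[:,43:50].mean(1)>.5)[0][[0,-1]])
for y in(205,225,245,262):print(y,295+np.where(k[y,295:362])[0][[0,-1]])
T=R.from_euler('xyz',s["tool_rot"],degrees=True)
for ox,oy in((0,0),(.003,0),(.003,.003),(0,.003)):
    P=[s["ee_pos"]+T.apply([x+ox,y+oy,s["ee_pos"][2]-.058]) for x in(.03,-.03) for y in(-.02,.02)]
    print(ox,oy,proj(m,P).round(1).tolist())
E
```

```text
cols [303 353]
rows [197 271] [197 271]
205 [302 354]
225 [302 353]
245 [303 353]
262 [297 358]
0 0 [[297.2, 198.0], [350.7, 198.0], [298.8, 273.3], [349.2, 273.3]]
0.003 0 [[297.1, 194.0], [350.7, 194.0], [298.8, 269.7], [349.3, 269.7]]
0.003 0.003 [[301.1, 194.0], [354.7, 194.0], [302.6, 269.7], [353.1, 269.7]]
0 0.003 [[301.2, 198.0], [354.7, 198.0], [302.6, 273.3], [353.0, 273.3]]
```

{"op": "send_rows", "data": {
  "steps": [
    [[0,0,0],[0.001,0.002,0.04],0.065],
    [[0,0,0],[0.001,0.002,0.08],0.065],
    [[0,0,0],[0.001,0.002,0.11],0.065],
    [[0,0,0],[0.001,0.002,0.13],0.065],
    [[0,0,0],[0.001,0.002,0.145],0.065],
    [[0,0,0],[0.001,0.002,0.157],0.065],
    [[0,0,0],[0.001,0.002,0.157],0.065],
    [[0,0,0],[0.001,0.002,0.157],0.065],
    [[0,0,0],[0.001,0.002,0.157],0.065]
  ]
}}

```text
t: 11.58
ee_pos: [0.5907, 0.007, 0.0432]
tool_rot: [179.9, 0.0, 99.3]
wrist_force: [0.7, -0.2, 0.9]
width: 0.065
gripper_force: 0.0
```

{"op": "send_rows", "data": {
  "steps": [
    [[0,0,0],[0,0,0],0.05],
    [[0,0,0],[0,0,0],0.045],
    [[0,0,0],[0,0,0],0.04],
    [[0,0,0],[0,0,0],0.03],
    [[0,0,0],[0,0,0],0.03],
    [[0,0,0],[0,0,0],0.02],
    [[0,0,0],[0,0,0],0.02],
    [[0,0,0],[0,0,0],0.02],
    [[0,0,0],[0,0,0],0.02]
  ],
  "newtons": 50
}}

```text
t: 12.33
ee_pos: [0.5905, 0.007, 0.0431]
tool_rot: [179.9, 0.0, 99.3]
wrist_force: [-1.8, -0.5, 8.8]
width: 0.0395
gripper_force: 50.7
```

{"op": "send_rows", "data": {
  "steps": [
    [[0,0,0],[0,0,-0.003],0.02],
    [[0,0,0],[0,0,-0.008],0.02],
    [[0,0,0],[0,0,-0.015],0.02],
    [[0,0,0],[0,0,-0.025],0.02],
    [[0,0,0],[0,0,-0.037],0.02],
    [[0,0,0],[0,0,-0.05],0.02],
    [[0,0,0],[0,0,-0.065],0.02],
    [[0,0,0],[0,0,-0.08],0.02],
    [[0,0,0],[0,0,-0.095],0.02],
    [[0,0,0],[0,0,-0.11],0.02],
    [[0,0,0],[0,0,-0.125],0.02],
    [[0,0,0],[0,0,-0.137],0.02],
    [[0,0,0],[0,0,-0.146],0.02],
    [[0,0,0],[0,0,-0.15],0.02],
    [[0,0,0],[0,0,-0.15],0.02],
    [[0,0,0],[0,0,-0.15],0.02],
    [[0,0,0],[0,0,-0.15],0.02],
    [[0,0,0],[0,0,-0.15],0.02],
    [[0,0,0],[0,0,-0.15],0.02]
  ]
}}

```text
t: 13.92
ee_pos: [0.5899, 0.0071, 0.1917]
tool_rot: [-179.9, -0.0, 99.3]
wrist_force: [0.5, -0.2, -1.3]
width: 0.0395
gripper_force: 50.6
```

```bash
python3 - <<'E'
from plant import env
from h import *
s=env.sense();print(s["t"],s["ee_pos"],s["tool_rot"],s["wrist_force"],s["moment"])
w=env.camera("wrist")[:,:,::-1];d=env.camera("side")[:,:,::-1]
cv2.imwrite("pics/end.png",np.hstack([cv2.resize(w,(400,300)),cv2.resize(d[130:330,180:447],(400,300))]))
E
```

```text
13.9167 [0.58985928 0.0070726  0.19166645] [-1.79938698e+02 -1.77706258e-02  9.93389286e+01] [ 0.5170698  -0.15021188 -1.26520263] [0.02472055 0.00761912 0.00042832]
```

View pics/end.png

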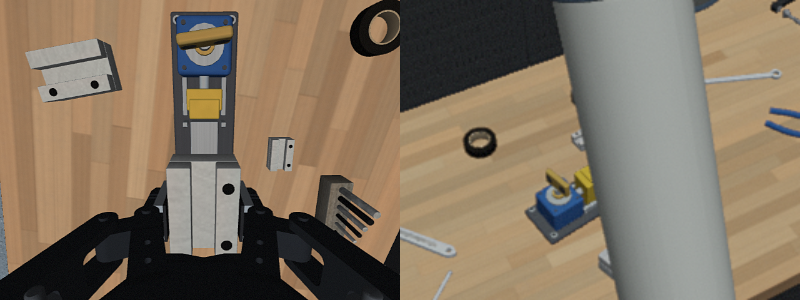

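The wrist view shows the block level in the gripper above the empty seat. The key is unchanged at its stop with the jaw drawn back, and the block was lifted 149 mm. I'm handing in.

```bash
python3 -c "
from plant import env
print(env.sign_off())"
```

```text
the job is handed in; nothing more can be done
None
```

The key is wound to its stop and the jaw is fully drawn back. The middle-sized block is held level about 15 cm above its seat, and the job was handed in at about 14 s.

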